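# Put the torch kit away

## Task

Put the torch kit away: lift the lid of the grey case right open until it rests on its stop, and lay the red torch flat inside; leave the lid standing open so that the torch is in sight. Put every spare battery pack lying on the worktop into the open drawer of the grey unit, and then, with all of them in, push the drawer fully home until it clicks in, without slamming it. Leave the teapot, the sugar bowl and the hex keys where they are.

Things in the scene. Friction and masses are not known exactly. Their poses are not given: they have to be found in the camera images.
- pack0: spare battery pack, black plastic block 50 x 28 x 20 mm (its own x, y, z), 70 g, with two brass contacts on one end and a paper label on one broad face; origin at its centre; at the start it lies flat on the worktop (centre 10 mm up). Between 3 and 5 of the five packs are present
- pack1: spare battery pack, black plastic block 50 x 28 x 20 mm (its own x, y, z), 70 g, with two brass contacts on one end and a paper label on one broad face; origin at its centre; at the start it lies flat on the worktop (centre 10 mm up). Between 3 and 5 of the five packs are present
- pack2: spare battery pack, black plastic block 50 x 28 x 20 mm (its own x, y, z), 70 g, with two brass contacts on one end and a paper label on one broad face; origin at its centre; at the start it lies flat on the worktop (centre 10 mm up). Between 3 and 5 of the five packs are present
- pack3: spare battery pack, black plastic block 50 x 28 x 20 mm (its own x, y, z), 70 g, with two brass contacts on one end and a paper label on one broad face; origin at its centre; at the start it lies flat on the worktop (centre 10 mm up). Between 3 and 5 of the five packs are present
- pack4: spare battery pack, black plastic block 50 x 28 x 20 mm (its own x, y, z), 70 g, with two brass contacts on one end and a paper label on one broad face; origin at its centre; at the start it lies flat on the worktop (centre 10 mm up). Between 3 and 5 of the five packs are present
- torch: red plastic torch, 120 mm long along its own x; a round barrel 32 mm in diameter and 76 mm long between two square ends (42 x 42 mm, each 22 mm long), so it does not roll; origin at its centre, on its axis, 21 mm above what it lies on; 160 g
- case: grey plastic case, fixed, 160 (x) x 120 (y) x 60 mm high outside, walls and floor 5 mm, closed at the start by a hinged lid; origin under the centre of its base; its front (own -x) faces the robot, the lid's hinge runs along its far (+x) top edge
- case_in (a point): centre of the inner floor of the case, 5 mm above the worktop, axes as the case; the inside is 150 x 110 mm and 55 mm deep
- lid (a joint): angle of the case lid: 0 shut, grows as it opens up and away from the robot, 1.65 on its stop (just past upright); a stiff friction hinge, so it stays at any angle it is left at; about 1.5 N at the knob moves it
- lid_hinge (a point): middle of the hinge line of the lid, on the far top edge of the case, level with the underside of the lid's panel; x and z turn with the lid, y lies along the hinge
- lid_handle (a point): grip point in the head of the black round knob on the lid, on the middle line 30 mm behind the lid's front edge: head 28 mm in diameter and 16 mm thick, from 27 to 43 mm above the lid's 8 mm panel; the point is 35 mm above the panel's top face and 130 mm from the hinge along the lid; pinched with the fingers closing parallel to the hinge line, the knob can pivot between the fingers
- unit: low grey drawer unit, fixed, 240 (x) x 280 (y) x 90 mm high; origin under its centre; its front (own -x) faces the robot; the drawer slides out along its own -x
- unit_drawer0 (a joint): how far the drawer is open, m: 0 fully home, 0.135 to 0.16 at the start; light friction of about 1 N; a sprung catch must be overcome with about 5 to 6 N in all between 12 mm and 5 mm before home (let go there, the drawer may spring back a little); within the last 4 mm the catch draws the drawer in and holds it
- drawer_in (a point): centre of the drawer's inner floor, 22 mm above the worktop, moves with the drawer, axes as the unit; the inside is 195 (x) x 238 (y) mm, its walls 46 mm high; with the drawer open by d the part of the floor from x = -97 mm to x = d - 103 mm is clear of the unit's top
- drawer_front (a point): centre of the outer face of the drawer's front panel, 46 mm above the worktop; the panel is 274 mm wide, 15 mm thick and reaches from 15 to 78 mm above the worktop; a steel bar handle 120 mm long lies along y in front of it, bar 11 mm thick, centre line 35 mm in front of the panel and 52 mm above the worktop
- teapot: stainless steel teapot, 132 mm in diameter, 130 mm high, plus spout and handle; origin under its centre; leave alone
- sugar_bowl: empty white ceramic sugar bowl, 90 mm in diameter, 55 mm high, standing on top of the drawer unit; origin under its centre; leave alone
- hex_set: set of hex keys in a black holder 30 x 85 x 30 mm, keys standing up to 105 mm; origin under its centre; leave alone

How it is judged:
By the outcome, as a careful person would: the job done as asked, in the order asked, and still so for the second after the job is handed in, with the robot touching nothing.
Of pack0, pack1, pack2, pack3, pack4 only 3 to 5 are there at a start; the rules pass over those that are not, and their reading is None.
At some moment in a run one of pack0, pack1, pack2, pack3, pack4 may be knocked a few centimetres aside while the robot is not near it.
Once in a run the grip may slacken for a moment while it holds something.
It also fails if it takes over 210 s, if anything falls off the work surface, if the arm or the gripper's body presses on something with over 40 N, if the wrist force passes 120 N, or if a joint passes its speed limit or range.

## Robot

A 6-joint arm with a two-finger parallel gripper is mounted at the origin on the work surface. World frame = base frame: x ahead of the robot, y to its left, z up, the work surface at z = 0. Lengths are in mm, angles in rad, forces in N, time in s.
With the tool pointing down it reaches from about 275 to 750 mm from the base axis. Payload 10.2 kg.
Tool frame: the origin (TCP) lies at the very end of the fingers, on their centre line; the grasp point (between the pads) lies behind it (env.grip_point_offset is the z of the grasp point in the tool frame, in mm); z points along the fingers, y is the line along which they close (so a half turn about z gives the same grasp; the last joint's range is limited). The gripper opens to 88 mm and grips with 3 to 60 N. Pads are 18 mm wide; open, the fingers measure 123 mm over their backs; the gripper's body (75 mm by 187 mm) begins 45 mm behind the grasp point.
Start: joints at [0.954, 0.313, 1.498, -0, 1.331, -0.223], TCP at [201.456, 484.816, 238.72] pointing down, gripper open.
Joint ranges: [-2.94, 2.94], [-0.97, 2.17], [0.19, 2.56], [-1.23, 4.37], [0.02, 3.11], [-2.88, 2.88]. Speed limits (rad/s): [2.39, 2.39, 3.01, 3.14, 3.14, 3.14].

## Interface

Orientations are given as a rotation vector (axis times angle).
In Python, from workcell import env gives the robot as it stands.
- The arm moves only by the shell command python3 -m inch 'ROWS' [FORCE]. ROWS is JSON, a list of rows, each a list of 7 numbers: the closure, from 0 (fully open) to 1 (shut), then the shift along the world's x, y, z in mm, then the turn, a rotation vector about the world's x, y, z in degrees. A call has 1 to 8 rows; each row shifts and turns the commanded pose from where the row before left it; what a row does not reach is not made up. A row lasts 1/8 s, in which the tool goes at most 62.5 mm and 10.7 degrees, less where a joint would pass 70% of its speed; a pose out of reach is approached as far as the arm can. A call with a gripper value outside its range is refused whole. The fingers move at their own pace and stop on an object; FORCE is the grip in N (left out, the last holds). Time passes only in rows, so rows that do not move let the fingers close. It gives the time, the measured TCP pose, the force, the opening and the grip force at its end, in the units of the state.
- env.state(): the state, without advancing time (a new reading comes with each control period).
- env.read_camera(name): name is "side" or "top"; returns the picture (400x640x3 uint8, red, green, blue); there is no depth.
- env.camera_info(name): a dict with "mtx" (3x3 intrinsics, pixels), "camera_from_world" (4x4, takes a point from world to camera coordinates). Camera axes: x right, y down, z forward; pixel columns grow to the right and rows downward; lengths in mm; the calibration is good to about 2 mm. A picture is of the moment at which its call begins. camera_info takes no time and is no camera call.
- env.close_job(): hands the job in; it is judged then, once.
The state is a dict: "time": time; "q": joint angles; "joint_velocities": joint speeds; "effort": joint torques, N m; "ee_pos": TCP position; "tool_rot": TCP orientation; "wrist_force": force on the tool from outside, world axes, zero at the start; "torque": the same for the moment, N m; "width": opening from 0.0 (shut) to 1.0 (fully open); "finger_force": force on a finger pad.
Only numpy, scipy, OpenCV 4.12 (cv2) and the standard library are available. Lean on these libraries where they do the work, as an engineer would, in place of code of your own. Each camera call takes 0.05 s, during which the arm holds its last target. There are 200 camera calls.

## Working session

There is one attempt and no reset: what is moved stays moved. The work goes in short steps, Python scripts to look and compute and a shell command to move; the robot and the scene stay as the last step left them, time stands still between calls to the robot, and variables do not carry over. Pictures are saved under pics/ and viewed, at most 14 in all, crops included, and the job is handed in when it is done.

```bash
mkdir -p pics; ls
python3 - <<'E'
from workcell import env
import cv2,numpy as np
np.set_printoptions(suppress=True,precision=3)
for n in("top","side"):
    im=env.read_camera(n); cv2.imwrite(f"pics/{n}0.png",im[:,:,::-1]); i=env.camera_info(n); print(n,np.array(i["mtx"]).tolist(),np.round(i["camera_from_world"],4).tolist())
s=env.state(); print(s,env.grip_point_offset)
E
```

```text
pics
top [[404.37836415542444, 0.0, 315.7305201099669], [0.0, 404.37836415542444, 203.01906182710047], [0.0, 0.0, 1.0]] [[0.0188, -0.9996, 0.0197, 17.4362], [-0.994, -0.0208, -0.1071, 602.6618], [0.1075, -0.0175, -0.9941, 1204.3154], [0.0, 0.0, 0.0, 1.0]]
side [[490.47776855543964, 0.0, 317.891893092894], [0.0, 490.47776855543964, 198.79163097321168], [0.0, 0.0, 1.0]] [[0.9164, -0.3996, -0.0203, -552.602], [-0.2317, -0.4886, -0.8412, 233.9783], [0.3263, 0.7756, -0.5404, 1010.7707], [0.0, 0.0, 0.0, 1.0]]
{'time': 0.1, 'q': array([ 0.954,  0.313,  1.498, -0.   ,  1.331, -0.223]), 'joint_velocities': array([ 0.001, -0.   , -0.004, -0.001, -0.001, -0.002]), 'effort': array([  0.002, -40.282, -25.265,   0.07 ,   0.034,  -0.   ]), 'ee_pos': array([201.329, 484.639, 238.236]), 'tool_rot': array([-0.614, -3.08 ,  0.002]), 'wrist_force': array([-0.363, -0.093, -0.626]), 'torque': array([ 0.034, -0.051, -0.015]), 'finger_force': 0.0, 'width': 1.0019988629793706} -18.700000000000003
```

View pics/top0.png

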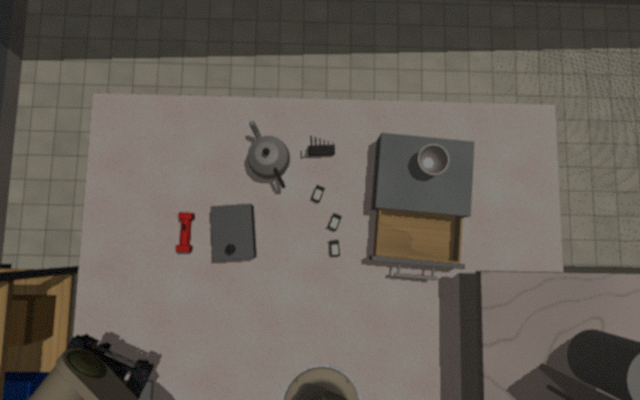

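View pics/side0.png

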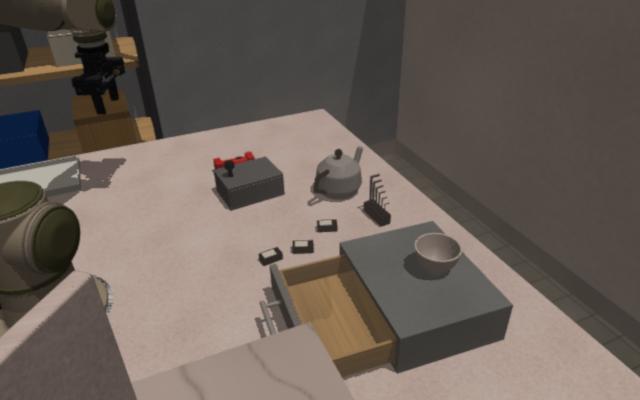

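Top view: the red torch is near (185,233) and the grey case near (233,233), with its knob at (230,249). Three packs are at (317,194), (334,222) and (334,248), and the open drawer is at (418,235). The side view shows the same three packs at (327,225), (303,246) and (271,256). I'll enlarge both.

Run:
```python
import cv2
def crop(n,x,y,w,h,s,o):
    im=cv2.imread(n)[y:y+h,x:x+w]; im=cv2.resize(im,None,fx=s,fy=s,interpolation=cv2.INTER_CUBIC)
    im=cv2.convertScaleAbs(im,alpha=1.5,beta=15)
    for k in range(0,w,20): cv2.putText(im,str(x+k),(k*s,10),0,.35,(0,255,255)); cv2.line(im,(k*s,12),(k*s,18),(0,255,255))
    for k in range(0,h,20): cv2.putText(im,str(y+k),(0,k*s+4),0,.35,(0,255,255)); cv2.line(im,(26,k*s),(32,k*s),(0,255,255))
    cv2.imwrite(o,im)
crop("pics/top0.png",170,180,190,90,4,"pics/tc1.png")
crop("pics/side0.png",205,145,150,125,4,"pics/sc1.png")
crop("pics/top0.png",360,120,120,165,3,"pics/tc2.png")
```

```text
(no output)
```

View pics/tc1.png

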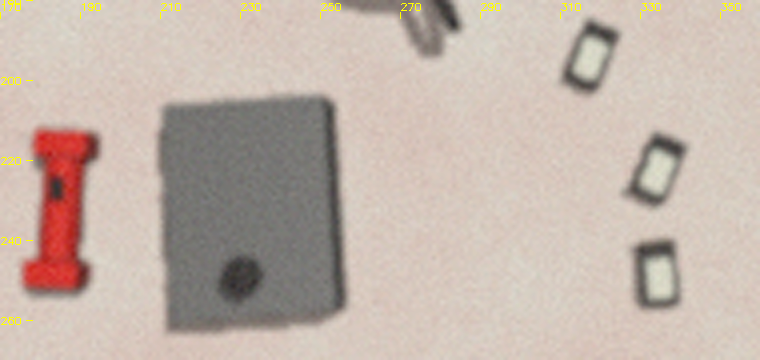

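View pics/sc1.png

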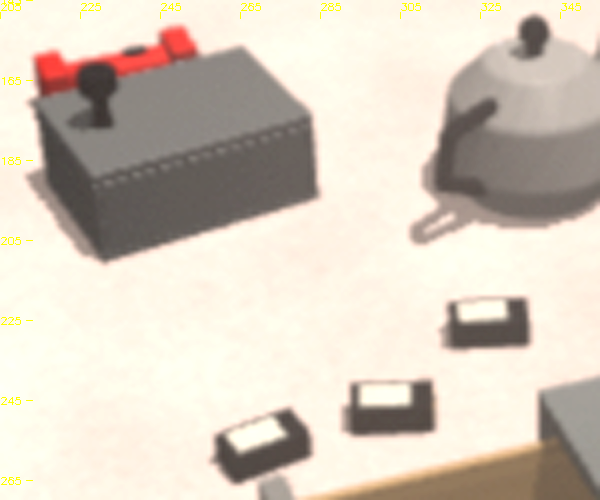

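View pics/tc2.png

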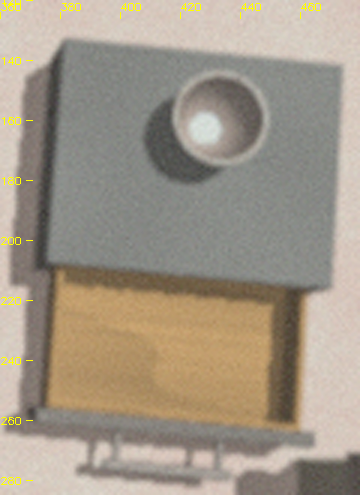

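The crops read as follows (full-picture pixels):

| Item | Top view | Side view |
|---|---|---|
| Pack A | (317.5,194) | (327,222.8) |
| Pack B | (334,222.5) | (302.8,243.5) |
| Pack C | (334.3,248.5) | (270.5,253.8) |
| Knob | (230.2,249.8) | (229.2,165.5) |

The torch runs from (186.5,215.5) to (184,249) in the top view. No other packs are visible.

```bash
cat > h.py <<'E'
from workcell import env
import cv2,numpy as np
np.set_printoptions(suppress=True,precision=1)
C={n:env.camera_info(n) for n in("top","side")}
P={n:np.array(c["mtx"])@np.array(c["camera_from_world"])[:3] for n,c in C.items()}
def tri(t,s):
    X=cv2.triangulatePoints(P["top"],P["side"],np.float64(t).reshape(2,1),np.float64(s).reshape(2,1)).ravel();X=X[:3]/X[3]
    e=[np.linalg.norm((P[n]@np.r_[X,1])[:2]/(P[n]@np.r_[X,1])[2]-p) for n,p in(("top",t),("side",s))]
    return X,np.array(e)
def atz(n,p,z):
    M=P[n]; A=np.array([M[0]-p[0]*M[2],M[1]-p[1]*M[2]]); xy=np.linalg.solve(A[:,:2],-A[:,2]*z-A[:,3]); return xy
def proj(n,X):
    v=P[n]@np.r_[X,1]; return v[:2]/v[2]
def save(n,o,x=0,y=0,w=640,h=400,s=1):
    im=env.read_camera(n)[y:y+h,x:x+w,::-1]; im=cv2.resize(im,None,fx=s,fy=s,interpolation=cv2.INTER_CUBIC); im=cv2.convertScaleAbs(im,alpha=1.4,beta=10)
    for k in range(0,w,20): cv2.putText(im,str(x+k),(k*s,10),0,.35,(0,255,255)); cv2.line(im,(k*s,12),(k*s,18),(0,255,255))
    for k in range(0,h,20): cv2.putText(im,str(y+k),(0,k*s+4),0,.35,(0,255,255)); cv2.line(im,(26,k*s),(32,k*s),(0,255,255))
    cv2.imwrite("pics/"+o+".png",im)
E
python3 - <<'E'
from h import *
t=lambda x,y:(170+x/4-.4,180+y/4-.4); s=lambda x,y:(205+x/4-.4,145+y/4-.4); u=lambda x,y:(360+x/3-.3,120+y/3-.3)
for n,a,b in(("A",t(590,56),s(488,311)),("B",t(656,170),s(391,394)),("C",t(657,274),s(262,435)),("knob",t(241,279),s(97,82)),("lid nr",t(338,313),s(98,182)),("lid fr",t(326,96),s(312,115)),("lid fl",t(165,104),s(240,47)),("torch far top",t(66,143),s(178,35)),("torch near",t(56,276),s(50,60))): print(n,*tri(a,b))
print("torch z42",atz("top",t(66,143),42),atz("top",t(56,276),42))
print("lid z68",[atz("top",t(*p),68) for p in((165,104),(326,96),(338,313),(167,332))])
for k,c in(("A",[(592,20),(619,36),(590,92),(562,78)]),("B",[(657,133),(687,150),(655,207),(627,192)]),("C",[(636,243),(673,241),(680,305),(640,307)])):
    print(k,[atz("top",t(*p),20) for p in c])
print("drawer inner top z68", [atz("top",u(*p),68) for p in((48,405),(300,428))],"front panel top z78",[atz("top",u(*p),78) for p in((35,408),(315,434))],[atz("top",u(*p),78) for p in((35,420),(313,446))],
"unit top z90",[atz("top",u(*p),90) for p in((45,266),(330,288),(65,40),(342,66))],"bar",[atz("top",u(*p),52) for p in((80,470),(235,474))])
E
```

```text
A [635.8  24.6  18.3] [0.9 0.8]
B [548.8 -27.9  18.5] [1.  0.9]
C [468.4 -29.6  16.5] [0.8 0.7]
knob [460.4 271.4 101.1] [1.1 0.8]
lid nr [438.2 206.3  64.3] [1.6 1.2]
lid fr [594.3 220.7  68.6] [0.6 0.5]
lid fl [583.7 339.8  67. ] [0.2 0.1]
torch far top [556.7 416.6  46.8] [0.4 0.3]
torch near [458.1 418.6  47.4] [0.6 0.4]
torch z42 [555.7 418.3] [456.4 420.5]
lid z68 [array([584.2, 339.4]), array([592.6, 221.2]), array([433.7, 206.8]), array([417.8, 330.3])]
A [array([661.1,  24.4]), array([649. ,   3.3]), array([604.9,  25. ]), array([615.3,  46.8])]
B [array([574.2, -27.3]), array([561.5, -50.6]), array([517.2, -26.5]), array([528.3,  -4.9])]
C [array([489.5, -12.4]), array([491.5, -40.7]), array([443.1, -46.6]), array([441. , -16.2])]
drawer inner top z68 [array([ 449.4, -149. ]), array([ 431.5, -397. ])] front panel top z78 [array([ 446.4, -134.7]), array([ 426.3, -407.8])] [array([ 434.9, -134.7]), array([ 414.8, -405.6])] unit top z90 [array([ 583.9, -142. ]), array([ 568. , -420.8]), array([ 809.7, -161.2]), array([ 789.9, -437.8])] bar [array([ 386. , -183.5]), array([ 384.8, -337.3])]
```

Heights check out: pack tops about 18 (20 expected), the knob 101 (103), lid corners 64–69 (68). The lid layout also agrees, with a yaw of about 4.3° and the case centred near (507,274). I'll go above the knob and place the teapot and hex keys meanwhile.

```bash
python3 -m inch '[[0.3,32,-27,-11,0,0,3.4],[0.3,32,-27,-11,0,0,3.4],[0.3,32,-27,-11,0,0,3.4],[0.3,32,-27,-11,0,0,3.4],[0.3,32,-27,-11,0,0,3.4],[0.3,32,-27,-11,0,0,3.4],[0.3,32,-27,-11,0,0,3.4],[0.3,32,-27,-11,0,0,3.4]]' 20
python3 -m inch '[[0.3,0,0,0,0,0,0],[0.3,0,0,0,0,0,0]]'
python3 - <<'E'
from h import *
print("teapot lid knob z130",atz("top",(266,152.5),125),"handle",atz("top",(283,186),80),"spout",atz("top",(252,124),90),"hex base z30",[atz("top",p,30) for p in((308,146),(308,158),(334,145),(334,156))],"keys",[atz("top",p,100) for p in((310,136),(333,140),(303,155))])
X=[462,271,86]
s=env.state();print(s["tool_rot"],s["wrist_force"])
import scipy.spatial.transform as T;print(T.Rotation.from_rotvec(s["tool_rot"]).as_matrix())
E
```

```text
time: 1.1
ee_pos: [458.3, 267.8, 150.1]
tool_rot: [0.13, -3.138, 0.0]
wrist_force: [-0.5, 0.4, -0.7]
width: 0.7
finger_force: 0.0
time: 1.35
ee_pos: [456.9, 269.2, 150.7]
tool_rot: [0.126, -3.138, -0.0]
wrist_force: [-0.3, 0.5, -0.2]
width: 0.699
finger_force: 0.0
teapot lid knob z130 [734.4 175.9] handle [645.5 127.6] spout [827.8 223.9] hex base z30 [array([780.2,  56.7]), array([742.2,  55.9]), array([785.3, -24.1]), array([750.4, -24.6])] keys [array([792.7,  51.2]), array([782.3, -16.7]), array([735.3,  70.5])]
[ 0.1 -3.1 -0. ] [-0.3  0.5 -0.2]
[[-1.  -0.1 -0. ]
 [-0.1  1.   0. ]
 [ 0.   0.  -1. ]]
```

```bash
python3 -m inch '[[0.3,1,0.5,-17,0,0,0],[0.3,1,0.5,-17,0,0,0],[0.3,0.5,0.5,-17,0,0,0],[0.3,0,0,-15,0,0,0],[0.3,0,0,0,0,0,0],[0.8,0,0,0,0,0,0],[0.8,0,0,0,0,0,0],[0.8,0,0,0,0,0,0]]' 12
python3 -m inch '[[0.8,0,0,0,0,0,0],[0.8,0,0,0,0,0,0],[0.8,0,0,0,0,0,0]]'
python3 - <<'E'
import numpy as np
th=np.linspace(0,1.65,25);y=np.radians(4.3)
x=-130*np.cos(th)+43*np.sin(th);z=130*np.sin(th)+43*np.cos(th)
print(np.round(np.c_[np.diff(x)*np.cos(y),np.diff(x)*np.sin(y),np.diff(z)],1).tolist())
E
```

```text
time: 2.35
ee_pos: [460.1, 270.4, 85.1]
tool_rot: [-0.127, 3.138, 0.0]
wrist_force: [0.1, 0.4, -0.1]
width: 0.383
finger_force: 0.0
time: 2.72
ee_pos: [460.1, 269.4, 84.9]
tool_rot: [0.127, -3.139, 0.002]
wrist_force: [-0.2, -6.6, 2.4]
width: 0.307
finger_force: 12.0
[[3.3, 0.2, 8.8], [3.8, 0.3, 8.6], [4.4, 0.3, 8.3], [5.0, 0.4, 8.0], [5.5, 0.4, 7.6], [6.0, 0.5, 7.2], [6.5, 0.5, 6.8], [7.0, 0.5, 6.3], [7.4, 0.6, 5.8], [7.8, 0.6, 5.3], [8.1, 0.6, 4.8], [8.4, 0.6, 4.2], [8.7, 0.7, 3.6], [8.9, 0.7, 3.0], [9.1, 0.7, 2.4], [9.2, 0.7, 1.7], [9.3, 0.7, 1.1], [9.4, 0.7, 0.5], [9.4, 0.7, -0.2], [9.3, 0.7, -0.8], [9.3, 0.7, -1.5], [9.1, 0.7, -2.1], [9.0, 0.7, -2.7], [8.8, 0.7, -3.4]]
```

Knob gripped: opening 27 mm against 28, at z 85. Now following the arc.

```bash
python3 -m inch '[[0.8,3.3,-1.3,8.8,0,0,0],[0.8,3.8,0.3,8.6,0,0,0],[0.8,4.4,0.3,8.3,0,0,0],[0.8,5,0.4,8,0,0,0],[0.8,5.5,0.4,7.6,0,0,0],[0.8,6,0.5,7.2,0,0,0],[0.8,6.5,0.5,6.8,0,0,0],[0.8,7,0.5,6.3,0,0,0]]'
python3 -m inch '[[0.8,7.4,0.6,5.8,0,0,0],[0.8,7.8,0.6,5.3,0,0,0],[0.8,8.1,0.6,4.8,0,0,0],[0.8,8.4,0.6,4.2,0,0,0],[0.8,8.7,0.7,3.6,0,0,0],[0.8,8.9,0.7,3,0,0,0],[0.8,9.1,0.7,2.4,0,0,0],[0.8,9.2,0.7,1.7,0,0,0]]'
```

```text
time: 3.72
ee_pos: [501.0, 272.8, 147.1]
tool_rot: [0.128, -3.138, -0.003]
wrist_force: [-4.4, 6.2, 1.2]
width: 0.304
finger_force: 12.0
time: 4.72
ee_pos: [569.3, 277.3, 177.7]
tool_rot: [0.128, -3.139, -0.0]
wrist_force: [-2.2, 2.8, -0.4]
width: 0.354
finger_force: 1.2
```

```bash
python3 -m inch '[[0.8,0,0,0,0,0,0],[0.8,0,0,0,0,0,0],[0.8,0,0,0,0,0,0]]'
python3 - <<'E'
from h import *
save("side","s2",150,60,200,160,4)
E
```

```text
time: 5.1
ee_pos: [569.2, 278.9, 177.6]
tool_rot: [-0.128, 3.137, 0.006]
wrist_force: [-0.2, 12.3, -0.5]
width: 0.3
finger_force: 12.0
```

View pics/s2.png

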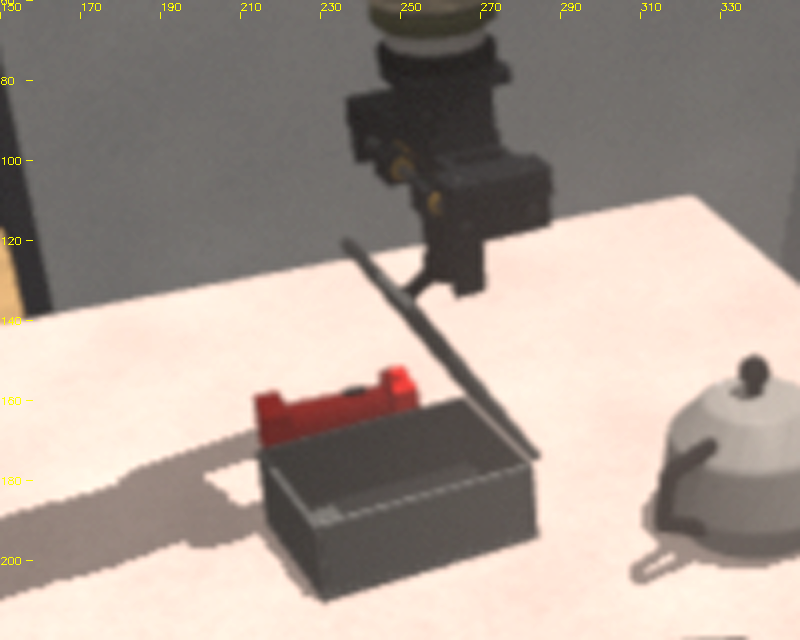

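The lid is about 60–65° open, with the knob held again after the slip. I'll continue to the stop, correcting +1.5 mm in y.

```bash
python3 -m inch '[[0.8,9.3,2.2,1.1,0,0,0],[0.8,9.4,0.7,0.5,0,0,0],[0.8,9.4,0.7,-0.2,0,0,0],[0.8,9.3,0.7,-0.8,0,0,0],[0.8,9.3,0.7,-1.5,0,0,0],[0.8,9.1,0.7,-2.1,0,0,0],[0.8,9,0.7,-2.7,0,0,0],[0.8,5,0.4,-2,0,0,0]]'
python3 -m inch '[[0.8,3,0.3,-1.3,0,0,0],[0.8,2,0.1,-1,0,0,0],[0.8,0,0,0,0,0,0]]'
```

```text
time: 6.15
ee_pos: [640.4, 285.5, 171.8]
tool_rot: [-0.128, 3.133, 0.006]
wrist_force: [1.4, 9.5, 9.3]
width: 0.305
finger_force: 11.0
time: 6.52
ee_pos: [645.5, 286.0, 169.6]
tool_rot: [-0.128, 3.132, 0.006]
wrist_force: [3.3, 9.6, 8.1]
width: 0.301
finger_force: 11.1
```

```bash
python3 -m inch '[[0.8,3,0.2,-1,0,0,0],[0.8,3,0.2,-1.2,0,0,0],[0.8,0,0,0,0,0,0]]'
python3 - <<'E'
from h import *
save("side","s3",150,40,200,150,4)
E
```

```text
time: 6.9
ee_pos: [651.3, 286.4, 167.1]
tool_rot: [-0.128, 3.133, 0.006]
wrist_force: [3.5, 10.6, 7.0]
width: 0.304
finger_force: 11.2
```

View pics/s3.png

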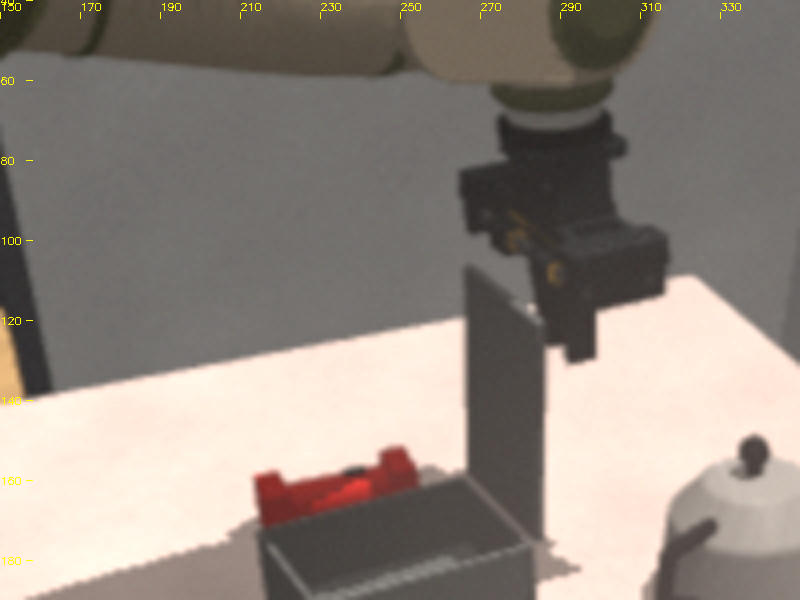

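The lid is nearly upright: its near edge runs from about (286,177) up to (286,119), with the top left corner at (266,106.5). I'll compare this with predictions at several angles.

Run:
```python
from h import *
y=np.radians(4.3);ex=np.array([np.cos(y),np.sin(y),0]);ey=np.array([-np.sin(y),np.cos(y),0]);ez=np.array([0,0,1])
c=np.array([507,274,0.])
for th in(1.4,1.5,1.57,1.65,1.72):
    u=-np.cos(th)*ex+np.sin(th)*ez; n=np.sin(th)*ex+np.cos(th)*ez
    h=c+80*ex+60*ez
    for sgn in(-60,60): print(th,sgn,*[proj("side",h+sgn*ey+r*u+k*n) for r,k in((0,0),(160,0),(160,8))], end=" | ")
    print("knob",h+130*u+43*n)
```

```text
1.4 -60 [281.4 176.5] [267.8 125.4] [270.7 124.3] | 1.4 60 [264.5 158.6] [250.6 109.7] [253.3 108.6] | knob [607.  281.5 195.4]
1.5 -60 [281.4 176.5] [273.5 123.4] [276.4 122.6] | 1.5 60 [264.5 158.6] [256.  107.9] [258.7 107.1] | knob [620.4 282.5 192.7]
1.57 -60 [281.4 176.5] [277.5 122.4] [280.4 121.7] | 1.57 60 [264.5 158.6] [259.8 106.9] [262.5 106.3] | knob [629.6 283.2 190. ]
1.65 -60 [281.4 176.5] [282.1 121.5] [284.9 121.1] | 1.65 60 [264.5 158.6] [264.1 106.2] [266.8 105.8] | knob [639.8 284.  186.2]
1.72 -60 [281.4 176.5] [286.1 121.1] [288.9 120.9] | 1.72 60 [264.5 158.6] [267.9 105.8] [270.6 105.7] | knob [648.4 284.6 182.2]
```

Observed corners match 1.65 rad, so the lid is on its stop. Release, rise and move over the torch.

```bash
python3 -m inch '[[0.3,0,0,0,0,0,0],[0.3,0,0,0,0,0,0],[0.3,0,0,0,0,0,0],[0.3,0,0,25,0,0,0],[0.3,0,0,35,0,0,0],[0.3,0,0,35,0,0,0],[0.3,0,0,25,0,0,0],[0.3,0,0,0,0,0,0]]'
python3 -m inch '[[0.3,-36,33,0,0,0,-1.5],[0.3,-36,33,0,0,0,-1.5],[0.3,-36,33,0,0,0,-1.5],[0.3,-36,33,0,0,0,-1.5],[0.3,0,0,-50,0,0,0],[0.3,0,0,-50,0,0,0],[0.3,0,0,-50,0,0,0],[0.3,0,0,0,0,0,0]]'
```

```text
time: 7.95
ee_pos: [650.4, 284.6, 286.5]
tool_rot: [-0.127, 3.136, 0.001]
wrist_force: [-0.1, 0.6, 0.3]
width: 0.697
finger_force: 0.0
time: 8.95
ee_pos: [503.8, 415.4, 130.2]
tool_rot: [-0.038, -3.133, 0.008]
wrist_force: [-0.4, -0.5, 0.1]
width: 0.7
finger_force: 0.0
```

Run:
```python
from h import *
save("side","s4",180,60,180,140,4)
s=env.state();print(s["ee_pos"],s["wrist_force"])
```

```text
[505.3 416.3 133.8] [0.8 0.2 1.1]
```

View pics/s4.png

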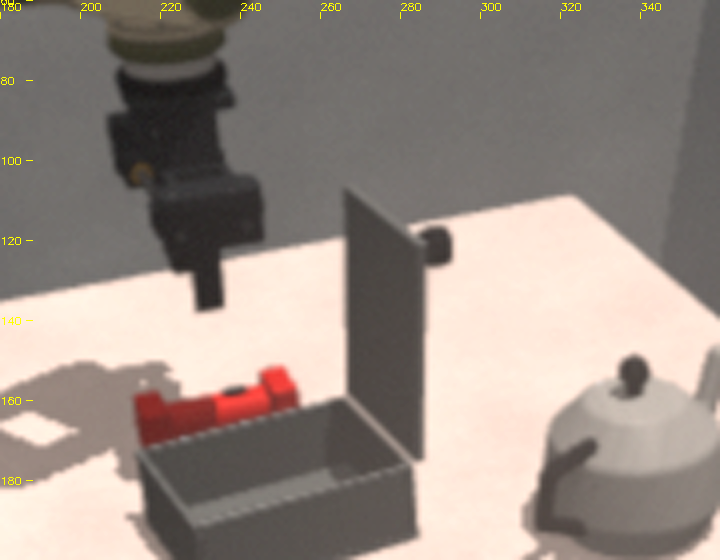

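The lid stands on its stop: its top right corner is at (285,120) and the knob is behind it. The torch is undisturbed. Descending on the torch.

```bash
python3 -m inch '[[0.3,0.5,2.5,-40,0,0,0],[0.3,0,0,-40,0,0,0],[0.3,0,0,-30,0,0,0],[0.3,0,0,-19,0,0,0],[0.3,0,0,0,0,0,0],[0.8,0,0,0,0,0,0],[0.8,0,0,0,0,0,0],[0.8,0,0,0,0,0,0]]' 25
python3 -m inch '[[0.8,0,0,0,0,0,0],[0.8,0,0,0,0,0,0],[0.8,0,0,10,0,0,0],[0.8,0,0,30,0,0,0],[0.8,0,0,40,0,0,0],[0.8,0,0,40,0,0,0],[0.8,0,0,0,0,0,0],[0.8,0,0,0,0,0,0]]'
```

```text
time: 10.0
ee_pos: [506.8, 419.7, 6.9]
tool_rot: [0.037, 3.14, 0.002]
wrist_force: [0.2, 2.8, 2.0]
width: 0.383
finger_force: 0.9
time: 11.0
ee_pos: [505.7, 418.7, 124.3]
tool_rot: [-0.037, -3.139, 0.003]
wrist_force: [-0.7, -0.1, -2.5]
width: 0.353
finger_force: 25.0
```

```bash
python3 -m inch '[[0.8,0,-36,0,0,0,1.4],[0.8,0,-36,0,0,0,1.4],[0.8,0,-36,0,0,0,1.4],[0.8,0,-36,0,0,0,1.4],[0.8,0,0,0,0,0,0],[0.8,0,0,0,0,0,0],[0.8,0,0,0,0,0,0]]'
python3 - <<'E'
from h import *
save("top","t5",160,170,140,110,5)
print(env.state()["ee_pos"])
E
```

```text
time: 11.88
ee_pos: [506.0, 276.0, 125.3]
tool_rot: [0.118, -3.139, 0.0]
wrist_force: [-0.2, -0.3, -2.1]
width: 0.355
finger_force: 25.0
[506.1 276.  125.4]
```

View pics/t5.png

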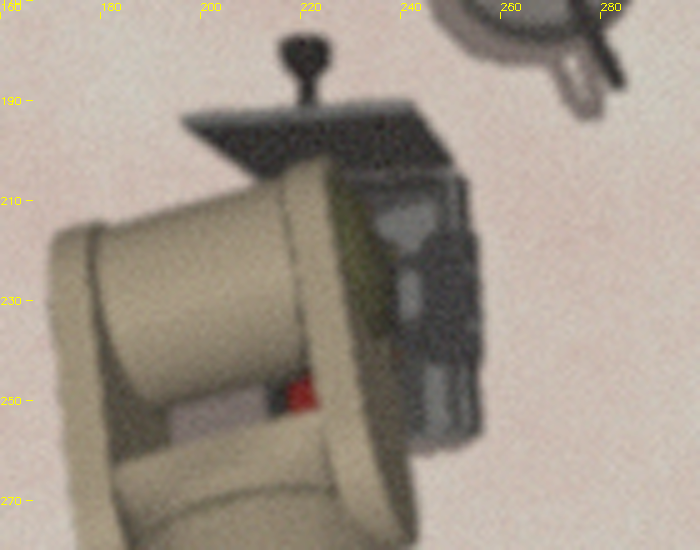

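The torch is over the case, with the arm clear of the lid. Lowering slowly.

```bash
python3 -m inch '[[0.8,0,-1,-30,0,0,0],[0.8,0,-1,-30,0,0,0],[0.8,0,0,-25,0,0,0],[0.8,0,0,-12,0,0,0],[0.8,0,0,-8,0,0,0],[0.8,0,0,-5,0,0,0],[0.8,0,0,0,0,0,0],[0.8,0,0,0,0,0,0]]'
```

```text
time: 12.92
ee_pos: [506.6, 273.3, 16.4]
tool_rot: [-0.116, 3.139, 0.0]
wrist_force: [0.2, 0.5, -1.1]
width: 0.357
finger_force: 25.0
```

```bash
python3 -m inch '[[0.8,0,0,-2,0,0,0],[0.8,0,0,-2,0,0,0],[0.8,0,0,0,0,0,0]]'; python3 -m inch '[[0.8,0,0,-1.5,0,0,0],[0.8,0,0,0,0,0,0]]'
```

```text
time: 13.3
ee_pos: [506.4, 273.2, 11.9]
tool_rot: [-0.116, 3.139, 0.0]
wrist_force: [-0.0, -0.5, -1.7]
width: 0.354
finger_force: 25.0
time: 13.55
ee_pos: [506.5, 273.2, 11.8]
tool_rot: [-0.116, 3.139, -0.0]
wrist_force: [-5.5, -3.7, 12.5]
width: 0.359
finger_force: 25.0
```

On the floor (12 N). Release, rise, clear the view.

```bash
python3 -m inch '[[0.35,0,0,0,0,0,0],[0.35,0,0,0,0,0,0],[0.35,0,0,0,0,0,0],[0.35,0,0,20,0,0,0],[0.35,0,0,50,0,0,0],[0.35,0,0,50,0,0,0],[0.35,0,0,50,0,0,0],[0.35,0,0,0,0,0,0]]'
python3 -m inch '[[0.45,-35,-40,0,0,0,0],[0.45,-35,-40,0,0,0,0],[0.45,-35,-40,0,0,0,0],[0.45,0,0,0,0,0,0]]'
python3 - <<'E'
from h import *
save("side","s6",195,90,200,150,4)
save("top","t6",170,180,190,100,4)
E
```

```text
time: 14.55
ee_pos: [507.8, 273.7, 184.1]
tool_rot: [-0.116, 3.132, 0.003]
wrist_force: [0.2, -0.2, -0.9]
width: 0.65
finger_force: 0.0
time: 15.05
ee_pos: [399.3, 151.8, 179.5]
tool_rot: [0.113, -3.137, 0.0]
wrist_force: [-0.3, 0.3, 0.3]
width: 0.547
finger_force: 0.0
```

View pics/t6.png

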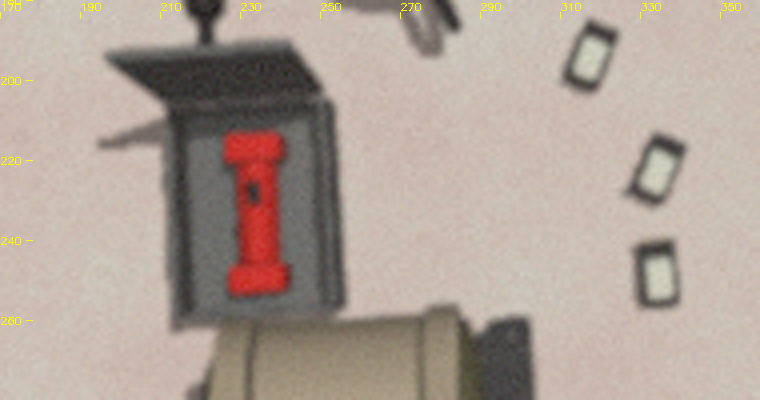

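Run:
```python
# red pixels in side view (torch in case)
from h import *
im=cv2.imread("pics/s6.png").astype(int); m=(im[...,2]>150)&(im[...,1]<90)&(im[...,0]<90); y,x=np.nonzero(m); print(len(x),195+x.min()/4,195+x.max()/4,90+y.min()/4,90+y.max()/4)
```

```text
4516 225.25 269.5 171.0 188.5
```

The torch lies flat inside the case, and the packs are where they were. Picking pack C.

```bash
python3 -m inch '[[0.4,14,-36,-16,0,0,0.3],[0.4,14,-36,-16,0,0,0.3],[0.4,13,-36,-16,0,0,0.3],[0.4,13,-36,-16,0,0,0.3],[0.4,13,-36,-16,0,0,0.3],[0.4,0,0,-25,0,0,0],[0.4,0,0,-25,0,0,0],[0.4,0,0,0,0,0,0]]' 25
python3 -m inch '[[0.4,0,0,-25,0,0,0],[0.4,0,0,-18,0,0,0],[0.4,0,0,0,0,0,0],[0.4,0,0,0,0,0,0]]'
```

```text
time: 16.15
ee_pos: [468.1, -26.2, 48.7]
tool_rot: [0.158, -3.134, -0.002]
wrist_force: [-0.3, 0.3, 0.4]
width: 0.601
finger_force: 0.0
time: 16.65
ee_pos: [469.2, -26.8, 8.4]
tool_rot: [-0.158, 3.136, -0.001]
wrist_force: [-0.1, -0.0, 0.3]
width: 0.6
finger_force: 0.0
```

```bash
python3 -m inch '[[0.4,-1,-2.5,-5,0,0,0],[0.4,0,0,0,0,0,0],[0.8,0,0,0,0,0,0],[0.8,0,0,0,0,0,0],[0.8,0,0,0,0,0,0],[0.8,0,0,0,0,0,0],[0.8,0,0,0,0,0,0]]'
python3 -m inch '[[0.8,0,0,10,0,0,0],[0.8,0,0,40,0,0,0],[0.8,0,0,50,0,0,0],[0.8,0,0,30,0,0,0],[0.8,0,0,0,0,0,0],[0.8,0,0,0,0,0,0]]'
```

```text
time: 17.52
ee_pos: [467.4, -29.3, 2.5]
tool_rot: [-0.157, 3.137, -0.0]
wrist_force: [0.7, 0.1, 2.1]
width: 0.313
finger_force: 25.0
time: 18.27
ee_pos: [466.8, -29.1, 131.5]
tool_rot: [0.157, -3.136, -0.001]
wrist_force: [-0.1, -0.9, -1.0]
width: 0.317
finger_force: 25.0
```

Held (27.8 mm). Carrying it to the drawer's far slot.

```bash
python3 -m inch '[[0.8,3,-43,0,0,0,-1.4],[0.8,3,-44,0,0,0,-1.4],[0.8,3,-44,0,0,0,-1.4],[0.8,3,-44,0,0,0,-1.4],[0.8,3,-44,0,0,0,-1.4],[0.8,4,-44,0,0,0,-1.5],[0.8,4,-43,0,0,0,-1.5],[0.8,0,0,0,0,0,0]]'
python3 -m inch '[[0.8,0,0,-35,0,0,0],[0.8,0,0,-35,0,0,0],[0.8,0,0,-20,0,0,0],[0.8,0,0,-8,0,0,0],[0.8,0,0,0,0,0,0],[0.8,0,0,0,0,0,0]]'
```

```text
time: 19.27
ee_pos: [489.5, -337.2, 130.2]
tool_rot: [-0.121, -3.137, -0.003]
wrist_force: [-0.6, 0.6, -0.5]
width: 0.318
finger_force: 25.0
time: 20.02
ee_pos: [490.7, -335.4, 35.2]
tool_rot: [0.116, 3.139, -0.001]
wrist_force: [-0.1, -1.3, -0.6]
width: 0.31
finger_force: 25.0
```

```bash
python3 -m inch '[[0.8,0,0,-5,0,0,0],[0.8,0,0,-4.5,0,0,0],[0.8,0,0,0,0,0,0],[0.45,0,0,0,0,0,0],[0.45,0,0,0,0,0,0],[0.45,0,0,0,0,0,0]]'
python3 -m inch '[[0.45,0,0,15,0,0,0],[0.45,0,0,40,0,0,0],[0.45,0,0,50,0,0,0],[0.45,-5,50,0,0,0,0],[0.45,-10,50,0,0,0,2],[0.45,-10,50,0,0,0,3],[0.45,-10,50,0,0,0,3],[0.45,0,0,0,0,0,0]]'
python3 - <<'E'
from h import *
save("top","t7",280,130,200,150,4)
save("side","s7",205,145,200,150,4)
E
```

```text
time: 20.78
ee_pos: [490.4, -335.3, 25.0]
tool_rot: [0.117, 3.139, -0.0]
wrist_force: [0.0, 0.3, 0.1]
width: 0.551
finger_force: 0.0
time: 21.78
ee_pos: [455.0, -132.9, 131.1]
tool_rot: [-0.108, 3.139, -0.0]
wrist_force: [1.6, -0.1, 0.6]
width: 0.548
finger_force: 0.0
```

View pics/t7.png

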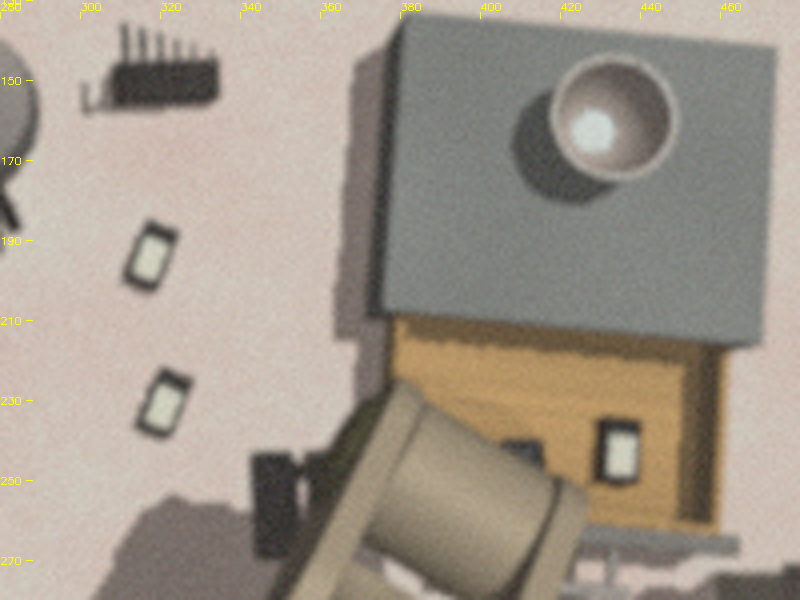

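Pack C lies in the drawer at about (433,243). Pack B was knocked and is now near (321,231); pack A is unchanged near (317.5,194). I'll recompute both, checking the side-view labels by code.

Run:
```python
from h import *
t=lambda x,y:(280+x/4-.4,130+y/4-.4)
im=cv2.imread("pics/s7.png")
for k,c in(("B",[(164,367),(194,382),(163,438),(135,424)]),("A",[(148,220),(179,234),(152,293),(122,281)])):
    q=np.array([atz("top",t(*p),20) for p in c]); m=q.mean(0); d=(q[0]+q[1]-q[2]-q[3])/2
    p=proj("side",np.r_[m,20]); u,v=((p-[205,145]+.4)*4).astype(int)
    w=im[v-40:v+40,u-50:u+50].astype(int).min(2); dark=w<80; yy,xx=np.nonzero(dark)
    print(k,m,"len",np.linalg.norm(d),"yaw",np.degrees(np.arctan2(d[1],d[0])),"side pred",p,"dark bbox",u-50+xx.min(),u-50+xx.max(),v-40+yy.min(),v-40+yy.max(),"pred crop",u,v)
```

```text
B [519.8  12.6] len 49.0349689479987 yaw -26.983288355119967 side pred [283.9 236.4] dark bbox 267 366 327 406 pred crop 317 367
A [632.2  25.3] len 51.176629097787796 yaw -22.578964545892436 side pred [324.4 222.1] dark bbox 452 525 302 345 pred crop 479 310
```

B is now at about (522,12), yaw −27°. Picking it.

```bash
python3 -m inch '[[0.4,14,29,-10,0,0,-6.2],[0.4,14,29,-14,0,0,-6.2],[0.4,13,29,-14,0,0,-6.2],[0.4,13,29,-14,0,0,-6.2],[0.4,13,29,-20,0,0,-6.2],[0.4,0,0,-10,0,0,0],[0.4,0,0,0,0,0,0],[0.4,0,0,0,0,0,0]]'
```

```text
time: 22.88
ee_pos: [522.6, 8.5, 48.6]
tool_rot: [0.741, 3.052, -0.0]
wrist_force: [-0.7, 0.8, 0.3]
width: 0.596
finger_force: 0.0
```

```bash
python3 -m inch '[[0.4,-0.5,3.5,-20,0,0,0],[0.4,0,0,-18,0,0,0],[0.4,0,0,-8,0,0,0],[0.4,0,0,0,0,0,0],[0.8,0,0,0,0,0,0],[0.8,0,0,0,0,0,0],[0.8,0,0,0,0,0,0],[0.8,0,0,0,0,0,0]]'
python3 -m inch '[[0.8,0,0,0,0,0,0],[0.8,0,0,10,0,0,0],[0.8,0,0,40,0,0,0],[0.8,0,0,50,0,0,0],[0.8,0,0,30,0,0,0],[0.8,0,0,0,0,0,0],[0.8,0,0,0,0,0,0]]'
```

```text
time: 23.88
ee_pos: [522.0, 13.1, 2.3]
tool_rot: [0.74, 3.053, -0.0]
wrist_force: [-1.8, 0.2, 5.1]
width: 0.313
finger_force: 25.0
time: 24.75
ee_pos: [521.3, 13.4, 130.9]
tool_rot: [-0.74, -3.051, -0.0]
wrist_force: [-0.1, 0.0, -1.0]
width: 0.315
finger_force: 25.0
```

```bash
python3 -m inch '[[0.8,-4,-40,0,0,0,3.3],[0.8,-4,-41,0,0,0,3.3],[0.8,-4,-41,0,0,0,3.3],[0.8,-4,-41,0,0,0,3.3],[0.8,-4,-40,0,0,0,3.3],[0.8,-3,-40,0,0,0,3.3],[0.8,-3,-40,0,0,0,3.3],[0.8,0,0,0,0,0,0]]'
python3 -m inch '[[0.8,0,0,-35,0,0,0],[0.8,0,0,-35,0,0,0],[0.8,0,0,-20,0,0,0],[0.8,0,0,-10,0,0,0],[0.8,0,0,-5,0,0,0],[0.8,0,0,0,0,0,0],[0.8,0,0,0,0,0,0]]'
```

```text
time: 25.75
ee_pos: [494.9, -271.5, 130.1]
tool_rot: [-0.119, -3.137, -0.002]
wrist_force: [0.0, 0.6, -0.8]
width: 0.32
finger_force: 25.0
time: 26.62
ee_pos: [496.1, -269.9, 27.6]
tool_rot: [0.114, 3.139, -0.001]
wrist_force: [-0.2, 0.1, -0.6]
width: 0.317
finger_force: 25.0
```

```bash
python3 -m inch '[[0.8,0,-10,0,0,0,0],[0.8,0,0,-2.5,0,0,0],[0.8,0,0,0,0,0,0],[0.54,0,0,0,0,0,0],[0.54,0,0,0,0,0,0],[0.54,0,0,0,0,0,0],[0.54,0,0,15,0,0,0],[0.54,0,0,30,0,0,0]]'
python3 -m inch '[[0.3,0,0,50,0,0,0],[0.3,0,40,40,0,0,-8],[0.3,15,50,0,0,0,-10],[0.3,15,50,0,0,0,-10],[0.3,15,50,0,0,0,-10],[0.3,25,50,0,0,0,-10],[0.2,25,30,0,0,0,-10],[0.2,0,0,0,0,0,0]]'
```

```text
time: 27.62
ee_pos: [495.5, -279.5, 70.0]
tool_rot: [-0.114, -3.138, -0.002]
wrist_force: [0.0, -0.5, 0.2]
width: 0.457
finger_force: 0.0
time: 28.62
ee_pos: [591.6, -8.0, 160.2]
tool_rot: [1.618, 2.692, 0.001]
wrist_force: [-0.7, -0.2, 0.2]
width: 0.801
finger_force: 0.0
```

```bash
python3 -m inch '[[0.05,8,6,0,0,0,-9.5],[0.05,8,6,0,0,0,-9.5],[0.05,7,6,0,0,0,-9.5],[0.05,7,5,0,0,0,-9.5],[0.05,7,5,0,0,0,-9.5],[0.05,6,4,0,0,0,-9.5],[0.05,0,0,0,0,0,0],[0.05,0,0,0,0,0,0]]'
python3 - <<'E'
from h import *
s=env.state(); print(s["q"])
top=env.read_camera("top");side=env.read_camera("side")
g=cv2.resize(top[140:250,280:370,::-1],None,fx=4,fy=4,interpolation=2);h=cv2.resize(side[140:250,270:360,::-1],None,fx=4,fy=4,interpolation=2)
cv2.imwrite("pics/a8.png",cv2.convertScaleAbs(np.hstack([g,h]),alpha=1.4,beta=10))
E
```

```text
time: 29.62
ee_pos: [633.4, 21.3, 159.8]
tool_rot: [2.706, 1.596, -0.0]
wrist_force: [0.6, 0.4, -0.2]
width: 0.95
finger_force: 0.0
[-0.2  0.6  1.2 -0.   1.3  0.4]
```

View pics/a8.png

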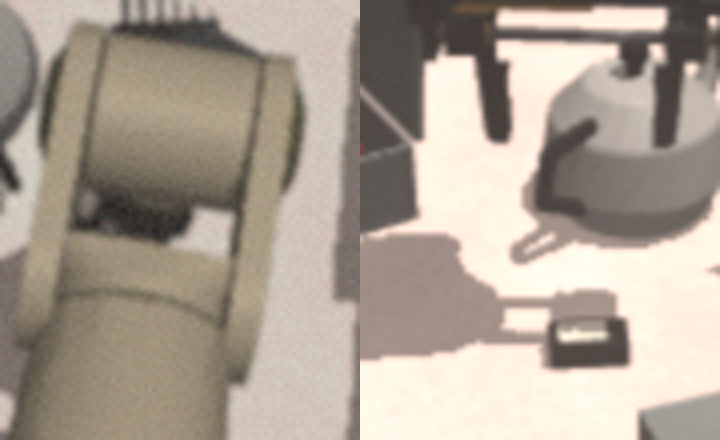

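Side view: pack A's top centre is at about (327,222.7), unmoved. Descending in stages.

```bash
python3 -m inch '[[0.05,1.5,3,-30,0,0,0],[0.05,0,0,-35,0,0,0],[0.05,0,0,-35,0,0,0],[0.05,0,0,0,0,0,0],[0.05,0,0,0,0,0,0]]'
python3 -m inch '[[0.05,0,0,-12,0,0,0],[0.05,0,0,-12,0,0,0],[0.05,0,0,-6,0,0,0],[0.05,0,0,0,0,0,0]]'
```

```text
time: 30.35
ee_pos: [636.0, 24.8, 61.1]
tool_rot: [2.707, 1.592, 0.003]
wrist_force: [1.2, -0.6, -0.2]
width: 0.949
finger_force: 0.0
time: 30.85
ee_pos: [635.0, 25.0, 28.9]
tool_rot: [-2.708, -1.591, 0.001]
wrist_force: [-0.8, -0.3, 0.5]
width: 0.95
finger_force: 0.0
```

```bash
python3 -m inch '[[0.05,0,0,-10,0,0,0],[0.05,0,0,-10,0,0,0],[0.05,0,0,-5,0,0,0],[0.05,0,0,0,0,0,0]]'
python3 -m inch '[[0.7,0,0,0,0,0,0],[0.7,0,0,0,0,0,0],[0.7,0,0,0,0,0,0],[0.7,0,0,0,0,0,0],[0.7,0,0,0,0,0,0],[0.7,0,0,0,0,0,0]]' 25
```

```text
time: 31.35
ee_pos: [635.0, 25.0, 3.9]
tool_rot: [-2.708, -1.591, 0.001]
wrist_force: [0.5, -0.4, -0.0]
width: 0.952
finger_force: 0.0
time: 32.1
ee_pos: [635.4, 24.9, 4.6]
tool_rot: [2.708, 1.591, 0.0]
wrist_force: [-0.7, -0.7, 2.8]
width: 0.586
finger_force: 24.4
```

```bash
python3 -m inch '[[0.7,0,0,10,0,0,0],[0.7,0,0,35,0,0,0],[0.7,0,0,40,0,0,0],[0.7,0,0,40,0,0,0],[0.7,0,0,0,0,0,0],[0.7,0,0,0,0,0,0]]'
python3 -m inch '[[0.7,-18,-29,0,0,0,-8.1],[0.7,-18,-29,0,0,0,-8.1],[0.7,-18,-29,0,0,0,-8.1],[0.7,-18,-29,0,0,0,-8.1],[0.7,-18,-29,0,0,0,-8.1],[0.7,-18,-29,0,0,0,-8.1],[0.7,-18,-29,0,0,0,-8.1],[0.7,-17,-30,0,0,0,-8.1]]'
python3 -m inch '[[0.7,0,0,0,0,0,0],[0.7,0,0,0,0,0,0],[0.7,0,0,0,0,0,0]]'
```

```text
time: 32.85
ee_pos: [634.7, 25.1, 128.5]
tool_rot: [-2.708, -1.591, 0.002]
wrist_force: [0.4, -0.1, -0.9]
width: 0.586
finger_force: 24.4
time: 33.85
ee_pos: [491.0, -208.4, 128.0]
tool_rot: [-3.138, 0.115, 0.004]
wrist_force: [-0.0, -0.9, -0.3]
width: 0.583
finger_force: 24.4
time: 34.22
ee_pos: [492.5, -207.1, 129.0]
tool_rot: [-3.139, 0.104, 0.001]
wrist_force: [0.1, 0.2, -0.3]
width: 0.587
finger_force: 24.4
```

```bash
python3 -m inch '[[0.7,0,-2,-35,0,0,0],[0.7,0,0,-35,0,0,0],[0.7,0,0,-18,0,0,0],[0.7,0,0,-8,0,0,0],[0.7,0,0,-5,0,0,0],[0.7,0,0,0,0,0,0],[0.7,0,0,0,0,0,0]]'
```

```text
time: 35.1
ee_pos: [492.6, -210.2, 29.0]
tool_rot: [3.139, -0.107, 0.001]
wrist_force: [-0.0, 0.2, -0.6]
width: 0.583
finger_force: 24.4
```

```bash
python3 -m inch '[[0.7,0,0,-2,0,0,0],[0.7,0,0,0,0,0,0],[0.35,0,0,0,0,0,0],[0.35,0,0,0,0,0,0],[0.35,0,0,0,0,0,0],[0.35,0,0,15,0,0,0],[0.35,0,0,40,0,0,0],[0.35,0,0,50,0,0,0]]'
python3 -m inch '[[0.9,-40,30,10,0,0,0],[0.9,-40,30,0,0,0,0],[0.9,-40,30,0,0,0,0],[0.9,-40,20,0,0,0,0],[1,0,0,0,0,0,0],[1,0,0,0,0,0,0]]'
python3 - <<'E'
from h import *
top=env.read_camera("top");side=env.read_camera("side")
g=cv2.resize(top[190:290,280:480,::-1],None,fx=4,fy=4,interpolation=2);h=cv2.resize(side[220:295+10,210:410,::-1],None,fx=4,fy=4,interpolation=2)
cv2.imwrite("pics/a9.png",cv2.convertScaleAbs(np.vstack([g,h])[:600],alpha=1.4,beta=10)); cv2.imwrite("pics/top9.png",top[:,:,::-1]); cv2.imwrite("pics/side9.png",side[:,:,::-1])
E
```

```text
time: 36.1
ee_pos: [491.9, -209.8, 133.1]
tool_rot: [-3.139, 0.107, 0.001]
wrist_force: [0.1, -0.3, 0.1]
width: 0.646
finger_force: 0.0
time: 36.85
ee_pos: [333.1, -100.7, 142.3]
tool_rot: [3.138, -0.108, 0.003]
wrist_force: [0.1, 0.1, -0.7]
width: 0.007
finger_force: 0.0
```

View pics/a9.png

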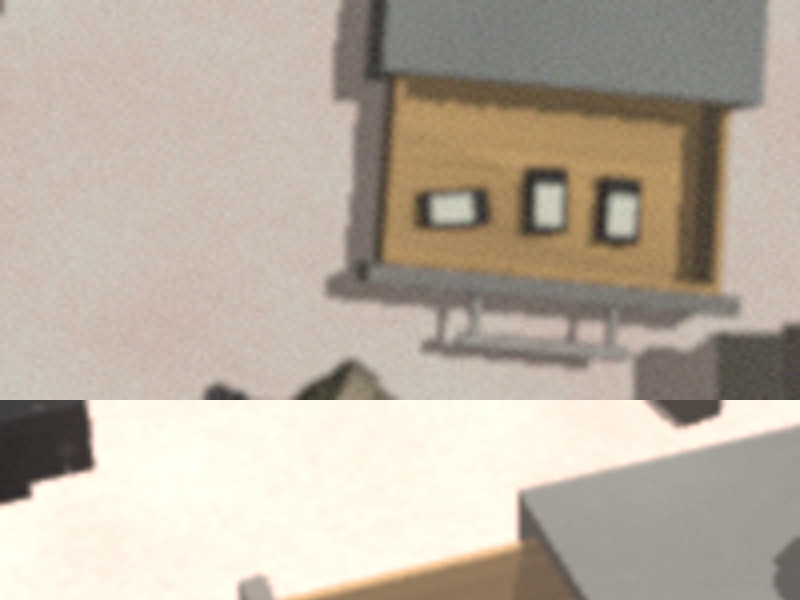

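All three packs lie in the drawer at crop (452,208), (547,201) and (620,210), inside its walls. Positioning closed fingers in front of the bar.

```bash
python3 -m inch '[[1,3,-41,0,0,0,0],[1,3,-41,0,0,0,0],[1,3,-41,0,0,0,0],[1,3,-42,0,0,0,0],[1,0,0,-35,0,0,0],[1,0,0,-35,0,0,0],[1,0,0,-30,0,0,0],[1,0,0,0,0,0,0]]' 40
python3 -m inch '[[1,5,0,0,0,0,0],[1,5,0,0,0,0,0],[1,5,-0.4,0,0,0,0],[1,5,-0.4,0,0,0,0],[1,5,-0.4,0,0,0,0],[1,5,-0.4,0,0,0,0],[1,0,0,0,0,0,0]]'
```

```text
time: 37.95
ee_pos: [343.9, -264.6, 39.9]
tool_rot: [-3.136, 0.107, 0.004]
wrist_force: [0.2, -0.9, 0.4]
width: 0.004
finger_force: 0.0
time: 38.83
ee_pos: [374.5, -266.6, 41.4]
tool_rot: [3.14, -0.107, 0.0]
wrist_force: [-0.7, 0.3, 0.2]
width: 0.008
finger_force: 0.0
```

```bash
python3 -m inch '[[1,5,-0.4,0,0,0,0],[1,6,-0.4,0,0,0,0],[1,7,-0.5,0,0,0,0],[1,7,-0.5,0,0,0,0],[1,7,-0.5,0,0,0,0],[1,7,-0.5,0,0,0,0],[1,7,-0.5,0,0,0,0],[1,7,-0.5,0,0,0,0]]'
python3 -m inch '[[1,7,-0.5,0,0,0,0],[1,7,-0.5,0,0,0,0],[1,7,-0.5,0,0,0,0],[1,7,-0.5,0,0,0,0],[1,6,-0.5,0,0,0,0],[1,5,-0.4,0,0,0,0],[1,0,0,0,0,0,0]]'
```

```text
time: 39.83
ee_pos: [427.7, -270.5, 41.4]
tool_rot: [-3.14, 0.108, 0.0]
wrist_force: [-0.4, -0.3, -1.4]
width: 0.008
finger_force: 0.6
time: 40.7
ee_pos: [466.7, -273.3, 41.5]
tool_rot: [3.14, -0.107, 0.001]
wrist_force: [-0.3, 0.9, 0.6]
width: 0.004
finger_force: 0.0
```

```bash
python3 -m inch '[[1,4,-0.3,0,0,0,0],[1,5,-0.3,0,0,0,0],[1,5,-0.3,0,0,0,0],[1,5,-0.4,0,0,0,0],[1,4,-0.3,0,0,0,0],[1,3,-0.2,0,0,0,0]]'
python3 -m inch '[[1,2.5,-0.2,0,0,0,0],[1,2.5,-0.2,0,0,0,0],[1,2.5,-0.2,0,0,0,0]]'
python3 -m inch '[[1,2.5,-0.2,0,0,0,0],[1,2.5,-0.2,0,0,0,0]]'
```

```text
time: 41.45
ee_pos: [492.5, -275.2, 41.4]
tool_rot: [3.14, -0.107, 0.0]
wrist_force: [-1.8, -0.6, -1.0]
width: 0.007
finger_force: 0.5
time: 41.82
ee_pos: [499.9, -275.8, 41.4]
tool_rot: [3.14, -0.108, 0.0]
wrist_force: [-1.5, -0.0, 1.3]
width: 0.005
finger_force: 0.5
time: 42.08
ee_pos: [503.7, -276.0, 41.3]
tool_rot: [-3.139, 0.107, 0.005]
wrist_force: [-12.2, -0.5, 6.5]
width: 0.007
finger_force: 6.1
```

```bash
python3 -m inch '[[1,2,-0.2,0,0,0,0],[1,2,-0.2,0,0,0,0]]'; python3 -m inch '[[1,2,-0.1,0,0,0,0],[1,2,-0.1,0,0,0,0]]'
```

```text
time: 42.32
ee_pos: [507.6, -276.4, 41.3]
tool_rot: [-3.139, 0.107, 0.005]
wrist_force: [-8.6, 0.5, 4.0]
width: 0.004
finger_force: 4.1
time: 42.58
ee_pos: [512.4, -276.7, 41.4]
tool_rot: [-3.139, 0.107, 0.002]
wrist_force: [-3.7, -0.6, 1.6]
width: 0.003
finger_force: 1.4
```

```bash
python3 -m inch '[[1,1.5,-0.1,0,0,0,0],[1,1.5,-0.1,0,0,0,0]]'; python3 -m inch '[[1,1.5,-0.1,0,0,0,0],[1,1.5,-0.1,0,0,0,0],[1,0,0,0,0,0,0]]'
```

```text
time: 42.82
ee_pos: [514.3, -276.8, 41.3]
tool_rot: [-3.139, 0.107, 0.007]
wrist_force: [-16.5, 0.1, 7.8]
width: 0.005
finger_force: 8.5
time: 43.2
ee_pos: [514.5, -276.8, 41.2]
tool_rot: [-3.137, 0.106, 0.018]
wrist_force: [-30.4, 0.2, 14.3]
width: 0.007
finger_force: 15.2
```

It stops dead at x ≈ 514.4 with 30 N, after the catch, so it is home. Backing off and taking a last look.

```bash
python3 -m inch '[[1,-4,0.3,0,0,0,0],[1,-20,1.5,0,0,0,0],[1,-40,3,0,0,0,0],[1,-40,3,0,0,0,0],[1,-20,0,40,0,0,0],[1,-20,30,50,0,0,0],[1,0,40,50,0,0,0],[1,0,0,0,0,0,0]]'
python3 -m inch '[[1,-5,50,0,0,0,0],[1,-5,50,0,0,0,0],[1,0,0,0,0,0,0],[1,0,0,0,0,0,0],[1,0,0,0,0,0,0],[1,0,0,0,0,0,0]]'
python3 - <<'E'
from h import *
top=env.read_camera("top");side=env.read_camera("side")
g=top[110:300,160:480,::-1];h=side[100:400,200:520,::-1]
im=np.hstack([cv2.resize(g,(505,300),interpolation=2),cv2.resize(h,(320,300))])[:, :800]
im=cv2.resize(im,None,fx=1,fy=1); cv2.imwrite("pics/f.png",cv2.convertScaleAbs(im,alpha=1.4,beta=10))
E
```

```text
time: 44.2
ee_pos: [376.1, -199.6, 183.5]
tool_rot: [3.135, -0.104, 0.01]
wrist_force: [0.5, -0.4, -0.9]
width: 0.007
finger_force: 0.0
time: 44.95
ee_pos: [364.8, -101.0, 180.0]
tool_rot: [-3.14, 0.109, 0.0]
wrist_force: [0.5, -0.3, -0.4]
width: 0.007
finger_force: 0.0
```

View pics/f.png

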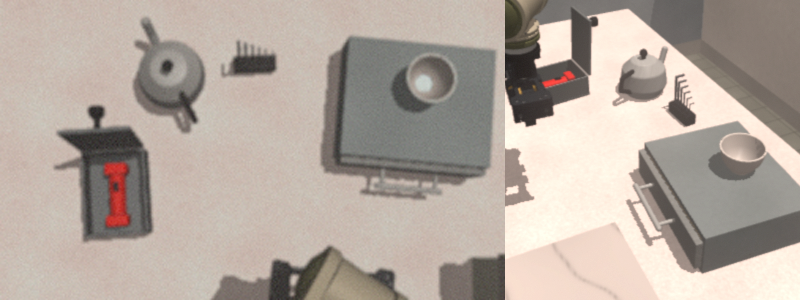

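The drawer is shut flush, the torch lies flat in the open case, no packs are left on the worktop, and the teapot, sugar bowl and hex keys look untouched. Handing in.

```bash
python3 -c "
from workcell import env
print(env.close_job())"
```

```text
the job is handed in; nothing more can be done
None
```

The job is handed in (no verdict came back): the red torch lies flat in the case with the lid open on its stop, all three packs I found are in the drawer, the drawer is pushed home past its catch, and the last pictures show the teapot, sugar bowl and hex keys where they were.

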